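# Change the insert of the vegetable slicer

## Task

Change the vegetable slicer over from slicing to julienne: swing its red lock lever open, draw out the green insert and lay it flat in the metal wash-up tray (set it down, do not drop it). Then slide the orange insert into the slicer's grooves, handle towards the lever's end, until it is fully home, and swing the lock lever closed behind it. Leave the blue insert, the glass, the round finger guard and the jar where they are.

Things in the scene. Friction and masses are not known exactly. Their poses are not given: they have to be found in the camera images.
- slicer: Slicer, fixed: white frame 280 mm long (x), 140 wide (y), on a clear catch box 75 mm high. Origin on the counter under its middle, z up. Inserts slide in flat towards +x from the open end at -x, in grooves along both sides, and stop at the run-out plate at x = -8 mm. The frame is below 105 mm high; higher: the lever's post (124) and the handle of an insert in place (119).
- slot_home (a point): Where the centre of an insert's handle is when it is fully home: at x = -98, y = 0, z = 105 mm in the slicer's frame; same axes (x = direction of insertion). The insert then rests on the ledges, 85 mm above the counter.
- slot_mouth (a point): Middle of the grooves' mouth, at ledge height (85 mm), x = -122 mm in the slicer's frame, same axes. Ledges: top at 85 mm, from y = 44 mm outwards on both sides, bare from x = -140 to -122 (nose slopes down before that). Side walls 103 mm apart, lips reaching in to y = +-44, 93 to 97 mm high, from x = -106; between -122 and -106 they flare out and up by 5 mm. Play: 1.5 mm each side, 2 mm in height.
- lock (a joint): Angle (rad) of the red lock lever about a vertical axis. 0 = closed, across the mouth 2 mm behind the rear edge of an insert that is home. Opens clockwise seen from above, away from the slicer; 1.57 = pointing straight out along the slicer's -x; stop at 2.2; clear of the insert's path from about 1.5. An insert not home blocks its closing. Light friction (1 N at the post); stays where left.
- lock_post (a point): The lever's red upright post, to be pinched or pushed: 16 mm diameter, 50 mm from the pivot. Point on its axis, 110 mm above the counter; the post's top is at 124 mm, the lever's arm (10 mm wide) below 95 mm.
- lock_pivot (a point): Point on the lever's pivot axis, at the same height as lock_post; fixed to the slicer at x = -135, y = 62 mm in its frame.
- green_insert_handle (a point): Green slicing insert, at the start home in the slicer behind the closed lever. Plate 120 (x) x 100 (y) x 6 mm, 0.13 kg; its handle is an upright bar across it, 12 (x) x 70 (y) mm, top 34 mm above the underside; leading edge 90 mm ahead of the bar's centre, rear edge 30 mm behind. Point: centre of the bar, 20 mm above the underside; x towards the leading edge, z up.
- green_insert_plate (a point): Centre of the green insert's plate, 3 mm above its underside; same axes as its handle point.
- orange_insert_handle (a point): Orange julienne insert, lying flat on the counter at the start, same shape as the green one. Point: centre of the bar, 20 mm above the underside; x towards the leading edge, z up.
- blue_insert_handle (a point): Blue grating insert, lying on the counter, same shape; not wanted now and not to be moved. The orange and blue inserts may be in either of two places. Point: centre of the bar, 20 mm above the underside; x towards the leading edge, z up.
- tray: Shallow metal wash-up tray, fixed on the counter: 170 mm (its x) by 210 mm (y), rim 14 mm high and 5 mm thick, floor 5 mm thick. Origin under its middle, on the counter.
- tumbler: Glass tumbler, 74 mm across, 105 mm tall; bystander. Origin at the centre of its foot.
- guard: Grey round finger guard of the slicer, 80 mm across, 54 mm tall; bystander. Origin at the centre of its underside.
- jar: Small jar with a black cap, 52 mm across, 90 mm tall; bystander. Origin at the centre of its foot.
Not all that is in view belongs to the job. Of the things like the part that bears green_insert_handle, leave any that is pink; of the rest the larger one is meant.

How it is judged:
By the outcome, as a careful person would: the job done as asked, in the order asked, and still so for the second after the job is handed in, with the robot touching nothing.
It also fails if it takes over 72 s, if anything falls off the work surface, if the arm or the gripper's body presses on something with over 40 N, if the wrist force passes 120 N, or if a joint passes its speed limit or range.

## Robot

A 6-joint arm with a two-finger parallel gripper is mounted at the origin on the work surface. World frame = base frame: x ahead of the robot, y to its left, z up, the work surface at z = 0. Lengths are in mm, angles in rad, forces in N, time in s.
With the tool pointing down it reaches from about 300 to 775 mm from the base axis. Payload 14.6 kg.
Tool frame: the origin (TCP) lies on the front face of the gripper's body, between the roots of the fingers; the fingertips stand 97 mm ahead of it and the grasp point (between the pads) lies 78 mm ahead of it; z points along the fingers, y is the line along which they close (so a half turn about z gives the same grasp; the last joint's range is limited). The gripper opens to 94 mm and grips with 3 to 60 N. Pads are 16 mm wide; open, the fingers measure 119 mm over their backs; the gripper's body (75 mm by 177 mm) begins 78 mm behind the grasp point.
Start: joints at [-1.36, 0.3, 1.521, -0, 1.321, -0.067], TCP at [150.826, -528.906, 302.646] pointing down, gripper open.
Joint ranges: [-3.03, 3.03], [-0.79, 2.21], [0.23, 2.52], [-1.04, 4.18], [0, 3.07], [-2.55, 2.55]. Speed limits (rad/s): [2.22, 2.22, 2.57, 3.14, 3.14, 3.14].

## Interface

Orientations are given as [roll, pitch, yaw] about the fixed x, y, z axes, in that order (R = Rz(yaw) Ry(pitch) Rx(roll)).
In Python, from cell import * gives the robot as it stands.
- The arm moves only by the tool carry_out, never from a script. Its arguments are lists of equal length, an entry for each row: "slide": the shift along the world's x, y, z scaled (see below), a list of three; "dr": the turn, a rotation vector about the world's x, y, z scaled (see below), a list of three; "gripper": the opening in per cent of the stroke, from 0 (shut) to 100 (fully open). A call has 1 to 10 rows; each row is the pose to reach, as a shift and turn from the pose commanded when the call began, turning the shorter way round; what a row does not reach only later rows make up. The controller multiplies each number of a shift by 0.25 m and each number of a turn by 360 degrees. A row lasts 1/12 s, in which the tool goes at most 41.7 mm and 7.16 degrees, less where a joint would pass 70% of its speed; a pose out of reach is approached as far as the arm can. A call with a number of a shift or a turn outside -1 to 1 is refused whole. A call with a gripper value outside its range is refused whole. The fingers move at their own pace and stop on an object; "newtons" is the grip in N (left out, the last holds). Time passes only in rows, so rows that repeat a pose let the fingers close. It gives the time, the measured TCP pose, the force, the opening and the grip force at its end, in the units of the state.
- read_state(): the state, without advancing time (a new reading comes with each control period).
- camera(name): name is "side" or "top" or "wrist"; returns the picture (400x640x3 uint8, red, green, blue); there is no depth.
- camera_model(name): a dict with "vfov" (degrees; the focal length in pixels is half the picture's height over the tangent of half this angle, whatever the lens; pixels are square), "cx", "cy" (the principal point, pixels), "k1" (the pictures are not rectified: a ray, as slopes to the right and down, at radius r is drawn at 1 + k1 r^2 times it, then the intrinsics apply), "R" (3x3) and "t" (3): a world point X has camera coordinates R X + t. Camera axes: x right, y down, z forward; pixel columns grow to the right and rows downward; lengths in mm; the calibration is good to about 2 mm. A picture is of the moment at which its call begins: read the wrist's pose just before it. camera_model takes no time and is no camera call; for the wrist camera it gives the pose at the moment of the call.
- sign_off(): hands the job in; it is judged then, once.
The state is a dict: "clock": time; "joints": joint angles; "qd": joint speeds; "effort": joint torques, N m; "eef_pos": TCP position; "eef_rot": TCP orientation; "wrist_force": force on the tool from outside, world axes, zero at the start; "moment": the same for the moment, N m; "finger_gap": finger opening in mm; "finger_force": force on a finger pad.
Only numpy, scipy, OpenCV 4.12 (cv2) and the standard library are available. Lean on these libraries where they do the work, as an engineer would, in place of code of your own. Each camera call takes 0.05 s, during which the arm holds its last target. There are 200 camera calls.

## Working session

There is one attempt and no reset: what is moved stays moved. The work goes in short steps, Python scripts to look and compute and a tool call to move; the robot and the scene stay as the last step left them, time stands still between calls to the robot, and variables do not carry over. Pictures are saved under pics/ and viewed, at most 10 in all, crops included, and the job is handed in when it is done.

Besides the shell and the picture viewer there is one more tool, called after ">>>" as name(argument=value, ...), one argument or row to a line, values as JSON. carry_out: Moves the arm, as the interface text tells. Its arguments: {"type":"object","properties":{"slide":{"type":"array","items":{"type":"array","items":{"type":"number","minimum":-1,"maximum":1}}},"dr":{"type":"array","items":{"type":"array","items":{"type":"number","minimum":-1,"maximum":1}}},"gripper":{"type":"array","items":{"type":"number"}},"newtons":{"type":"number"}},"required":["slide","dr","gripper"]}

```bash
ls; mkdir -p pics; python3 - <<'E'
from cell import *
import cv2
for n in ("top","side"):
    cv2.imwrite(f"pics/{n}0.png",camera(n)[:,:,::-1])
    print(n,camera_model(n))
print(read_state())
E
```

```text
pics
top {'vfov': 52.75638295529845, 'cx': 322.12638046802147, 'cy': 195.59214319188942, 'k1': -0.005869979657402322, 'R': array([[ 0.01128863, -0.99991387, -0.00669463],
       [-0.99032878, -0.01025407, -0.13836099],
       [ 0.13828043,  0.00819179, -0.99035924]]), 't': array([ -40.35656056,  577.42517215, 1217.47708034])}
side {'vfov': 44.625615155688514, 'cx': 315.2151890886337, 'cy': 194.7122503813701, 'k1': -0.0927886957661433, 'R': array([[ 0.75401924, -0.65640827, -0.02414869],
       [-0.40065692, -0.43048138, -0.80880147],
       [ 0.52050841,  0.61952721, -0.58758576]]), 't': array([-462.77318738,  294.82616128, 1414.63516706])}
{'clock': 0.1, 'joints': array([-1.35962621e+00,  3.00393707e-01,  1.52148711e+00, -2.41082908e-05,
        1.32072638e+00, -6.66288133e-02]), 'qd': array([ 2.38308033e-06, -9.45437296e-04, -2.54613960e-03,  5.60057822e-04,
        5.57903016e-04, -9.11220946e-04]), 'effort': array([ 1.73706288e-03, -5.32647014e+01, -3.53284407e+01,  7.09739747e-02,
        2.35082069e-02, -4.96342091e-05]), 'eef_pos': array([ 150.78222974, -528.79126489,  302.16849303]), 'eef_rot': array([-3.14057881e+00, -4.42471229e-05,  2.77804886e-01]), 'wrist_force': array([ 0.15855688, -0.09728951, -1.16153026]), 'moment': array([-0.03724943,  0.03370007,  0.03719498]), 'finger_force': 0.0, 'finger_gap': 93.92750274981367}
```

View pics/top0.png

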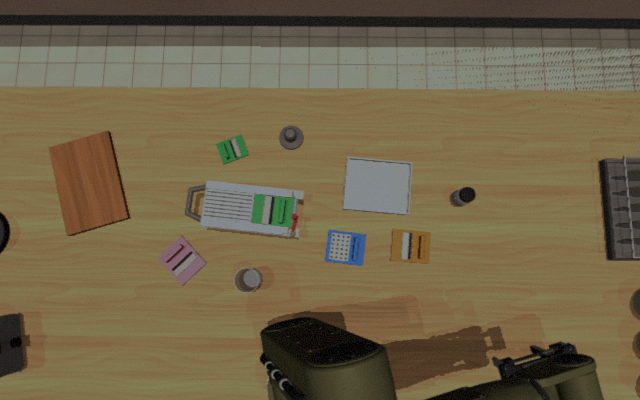

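View pics/side0.png

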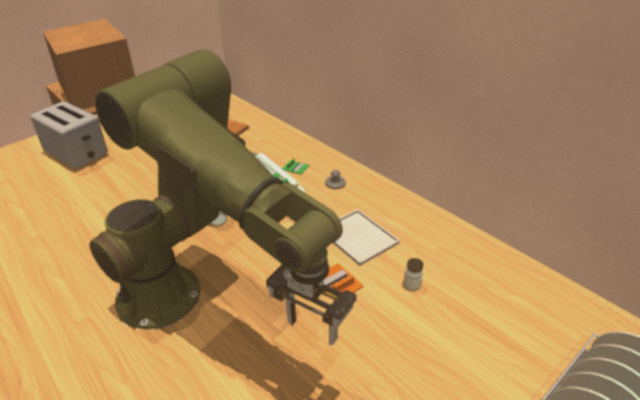

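Top view: slicer at about (253,210) with green insert (272,210), lever post (295,218), its mouth facing image right (−y world). Tray is at (378,186), orange at (411,246) with its bar on the right, blue at (345,247), tumbler (249,279), guard (291,137), jar (463,197). The small green (232,150) and pink (183,260) pieces are decoys. The side view shows the gripper over the counter, with orange partly hidden.

```bash
cat > h.py <<'E'
from cell import *
import numpy as np, cv2
def ray(m,u,v):
    f=200/np.tan(np.radians(m['vfov']/2)); d=np.array([(u-m['cx'])/f,(v-m['cy'])/f]); s=d.copy()
    for _ in range(20): s=d/(1+m['k1']*(s@s))
    R=np.array(m['R']); return -R.T@m['t'], R.T@np.array([s[0],s[1],1])
def onz(m,u,v,z):
    c,d=ray(m,u,v); return c+d*(z-c[2])/d[2]
def pix(m,X):
    c=np.array(m['R'])@X+m['t']; s=c[:2]/c[2]; f=200/np.tan(np.radians(m['vfov']/2))
    return s*(1+m['k1']*(s@s))*f+[m['cx'],m['cy']]
def blobs(img,lo,hi,amin=60):
    h=cv2.cvtColor(img,cv2.COLOR_RGB2HSV); k=cv2.inRange(h,np.array(lo),np.array(hi))
    cs,_=cv2.findContours(k,cv2.RETR_EXTERNAL,cv2.CHAIN_APPROX_NONE)
    return [c for c in cs if cv2.contourArea(c)>amin],k
E
python3 - <<'E'
from h import *
np.set_printoptions(precision=1,suppress=True)
m=camera_model("top")
for n,u,v,z in [("slicer",253,210,97),("post",295,218,124),("gbar",284,211,119),("orange",411,246,6),("obar",420,247,34),("blue",345,247,6),("tray",378,186,14),("tumbler",249,279,105),("guard",291,137,54),("jar",463,197,90)]:
    print(n,onz(m,u,v,z))
w=camera_model("wrist"); print(w); s=read_state(); print(-w['R'].T@w['t']-s['eef_pos'])
E
```

```text
slicer [524.6 169.9  97. ]
post [500.   42.8 124. ]
gbar [520.4  75.6 119. ]
orange [ 425.4 -315.1    6. ]
obar [ 422.2 -336.8   34. ]
blue [ 420.  -107.6    6. ]
tray [ 614.2 -211.8   14. ]
tumbler [324.3 173.  105. ]
guard [761.2  65.9  54. ]
jar [ 571.  -455.3   90. ]
{'vfov': 64.52879090001115, 'cx': 320.71434532010744, 'cy': 201.73074650904903, 'k1': 0.017221092378564246, 'R': array([[ 0.3, -1. , -0. ],
       [-0.9, -0.3,  0.3],
       [-0.3, -0.1, -1. ]]), 't': array([-548.9,  -29.4,  391.6])}
[76.6 22.8 82.2]
```

>>> carry_out(
  slide=[
    [1,1,0.2],
    [1,1,0.2],
    [1,1,0.2],
    [1,1,0.2],
    [1,1,0.2],
    [1,1,0.2],
    [1,1,0.2],
    [1,1,0.2],
    [1,1,0.2],
    [1,1,0.2],
  ],
  dr=[
    [0,0,-0.044],
    [0,0,-0.044],
    [0,0,-0.044],
    [0,0,-0.044],
    [0,0,-0.044],
    [0,0,-0.044],
    [0,0,-0.044],
    [0,0,-0.044],
    [0,0,-0.044],
    [0,0,-0.044],
  ],
  gripper=[100,100,100,100,100,100,100,100,100,100],
)

```text
clock: 0.93
eef_pos: [403.4, -275.8, 353.3]
eef_rot: [-3.142, -0.001, 0.006]
wrist_force: [-0.5, -1.0, 0.6]
finger_gap: 94.4
finger_force: 0.0
```

```bash
python3 - <<'E'
from h import *
import pickle
m=camera_model("wrist");i=camera("wrist");s=read_state();print(s['eef_pos'],s['eef_rot'])
pickle.dump((m,i),open("w1.pkl","wb"));cv2.imwrite("pics/w1.png",i[:,:,::-1])
E
```

```text
[ 402.05164404 -277.35716808  352.69516189] [-3.14156818e+00 -1.03765698e-04  4.94347579e-03]
```

View pics/w1.png

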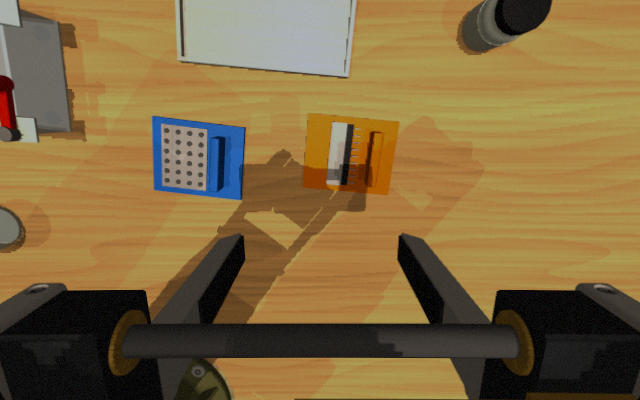

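>>> carry_out(
  slide=[
    [0.4,1,0],
    [0.4,1,0],
    [0.4,1,0],
    [0.4,1,0],
    [0.4,1,0],
    [0.4,1,0],
    [0.4,1,0],
    [0.4,1,0],
  ],
  dr=[
    [0,0,0],
    [0,0,0],
    [0,0,0],
    [0,0,0],
    [0,0,0],
    [0,0,0],
    [0,0,0],
    [0,0,0],
  ],
  gripper=[60,60,60,60,60,60,60,60],
)

```text
clock: 1.65
eef_pos: [501.4, -26.8, 352.0]
eef_rot: [-3.141, 0.001, 0.004]
wrist_force: [-0.5, -0.1, 0.4]
finger_gap: 56.3
finger_force: 0.0
```

w1: orange plate at (309,113)–(390,194) with its bar at (375,160), blue plate on the left at (199,158), near tray edge at (180,62)–(350,76), lever at (5,110). Next I look at the slicer from close by.

```bash
python3 - <<'E'
from h import *
import pickle
m=camera_model("wrist");i=camera("wrist");s=read_state();print(s['eef_pos'],s['eef_rot'])
pickle.dump((m,i),open("w2.pkl","wb"));cv2.imwrite("pics/w2.png",i[:,:,::-1])
E
```

```text
[500.93614723 -28.42348567 352.00553915] [-3.14158156e+00  1.16483384e-03  3.25397484e-03]
```

View pics/w2.png

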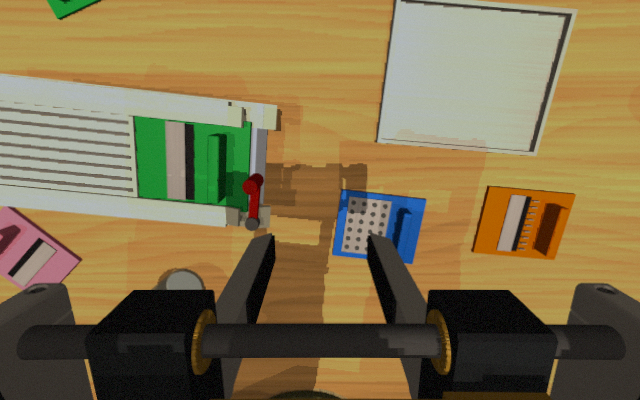

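w2: green plate at (135–250, 117–210) with its bar at (216,167); lever pivot at (252,224), post at (254,183). Tray corners are about (396,0), (575,12), (535,155), (378,142). Orange plate at (488,187)–(556,258).

```bash
python3 - <<'E'
from h import *
import pickle
np.set_printoptions(precision=1,suppress=True)
def rect(m,c,z):
    P=np.array([onz(m,*p[0],z)[:2] for p in c],np.float32)
    return cv2.minAreaRect(P), P
for f in ("w1","w2"):
    m,i=pickle.load(open(f+".pkl","rb"))
    for n,lo,hi,z in [("green",(50,100,40),(75,255,255),91),("orange",(8,215,100),(20,255,255),6),("blue",(100,150,60),(125,255,255),6),("red",(0,180,60),(4,255,255),124),("red2",(175,180,60),(180,255,255),124)]:
        for c in blobs(i,lo,hi,150)[0]:
            r,P=rect(m,cv2.convexHull(c),z)
            print(f,n,int(cv2.contourArea(c)),np.array(r[0]),np.array(r[1]),round(r[2],1),cv2.boundingRect(c))
m,i=pickle.load(open("w2.pkl","rb"))
crop=cv2.resize(i[90:240,100:300],None,fx=4,fy=4,interpolation=cv2.INTER_CUBIC)
cv2.imwrite("pics/c2.png",crop[:,:,::-1])
for p in [(396,0),(575,12),(535,155),(378,142)]: print("tray",onz(m,*p,14))
print("pivot",onz(m,252,224,95),"post",onz(m,254,182,124))
E
```

```text
w1 orange 6318 [ 425.6 -313.7] [119.9  99.3] 84.8 (302, 114, 97, 81)
w1 blue 6366 [ 419.1 -109.7] [119.8  99.4] 83.3 (153, 117, 92, 83)
w1 red 324 [481.3  15.6] [13.1 33.7] 74.5 (0, 90, 16, 39)
w2 green 8877 [525.9 112.4] [121.   99.7] 84.0 (134, 116, 118, 96)
w2 green 481 [670.9 207.1] [14.8 47. ] 1.0 (47, 0, 52, 19)
w2 orange 5515 [ 425.9 -314. ] [120.3 100.4] 84.6 (473, 187, 103, 73)
w2 blue 2161 [ 419.4 -108.5] [119.1  99.7] 83.3 (333, 190, 93, 74)
w2 red 395 [497.2  44.3] [16.  46.3] 87.1 (243, 174, 17, 45)
tray [ 703.4 -112.8   14. ]
tray [ 690.2 -320.9   14. ]
tray [ 524.8 -307.9   14. ]
tray [ 541.4 -101.1   14. ]
pivot [456.6  51.7  95. ] post [511.9  40.5 124. ]
```

View pics/c2.png

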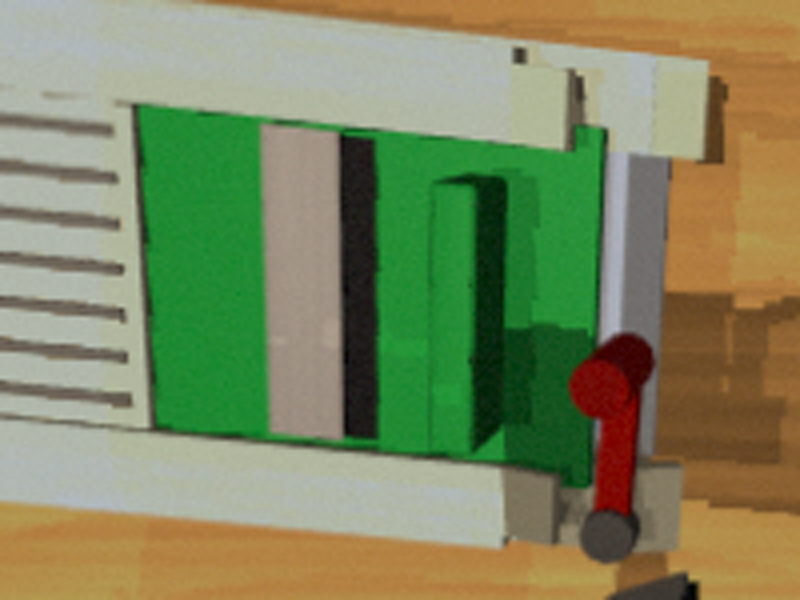

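Crop: lever post top centre at about (250,187), pivot (252,224). Green's bar top spans (207–218, 135–203). Plate rear edge runs (251,122)–(247,211), and the front edge at the run-out plate runs (135,116)–(138,197).

```bash
python3 - <<'E'
from h import *
import pickle
np.set_printoptions(precision=1,suppress=True)
m,i=pickle.load(open("w2.pkl","rb"))
g=lambda x,y,z: onz(m,100+(x-1.5)/4,90+(y-1.5)/4,z)[:2]
post=g(600,388,124);piv=g(608,535,95)
print("post",post,"piv",piv,"dist",np.linalg.norm(post-piv))
r1,r2=g(605,130,91),g(590,485,91); f1,f2=g(140,105,91),g(152,428,91)
bar=np.array([g(430,183,119),g(475,183,119),g(430,447,119),g(471,452,119)])
print("rear",r1,r2,"front",f1,f2,"bar",bar,bar.mean(0))
l1,l2=g(140,103,97),g(565,150,97); n1,n2=g(152,430,97),g(550,474,97)
for a,b in((l1,l2),(n1,n2),):
    print("yaw lip",np.degrees(np.arctan2(*(a-b)[::-1])))
print("yaw rear",np.degrees(np.arctan2(*(r1-r2)[::-1]))+90)
print("lip mid gap",l1,l2,n1,n2)
yaw=np.radians(84.3)
for yawd in (83.5,84.3,85):
    yaw=np.radians(yawd);ex=np.array([np.cos(yaw),np.sin(yaw)]);ey=np.array([-ex[1],ex[0]])
    # slicer origin from rear edge (-128), post (-135,12), bar(-98,0), piv(-135,62), lips
    print(yawd,"O from bar",bar.mean(0)+98*ex,"piv",piv+135*ex-62*ey,"post",post+135*ex-12*ey,"along:",((r1+r2)/2)@ex+128,((f1+f2)/2)@ex+8,"across lips",(l1@ey+44),(n1@ey-44),l2@ey+44,n2@ey-44)
# orange bar etc
for f,(u,v) in (("w1",(0,0)),("w2",(0,0))):
    m,i=pickle.load(open(f+".pkl","rb"))
o=np.array([425.75,-313.8]);yo=np.radians(84.7);eo=np.array([np.cos(yo),np.sin(yo)])
print("orange bar",o-30*eo)
E
```

```text
post [507.2  45.2] piv [457.4  52. ] dist 50.22492692581212
rear [568.8  47.3] [471.   57.2] front [574.2 167.2] [487.3 177.9] bar [[557.   84.5]
 [557.1  73.6]
 [490.2  91. ]
 [488.8  80.6]] [523.3  82.4]
yaw lip 84.18529182425951
yaw lip 83.49375878414628
yaw rear 84.196741667106
lip mid gap [574.8 163.8] [563.9  56.6] [488.4 174.4] [476.1  66.7]
83.5 O from bar [534.4 179.8] piv [534.3 179.1] post [534.4 177.9] along: 238.74858456971825 239.52643923981316 across lips -508.577724154223 -509.5038412965322 -509.86589684426474 -509.4920273100415
84.3 O from bar [533. 180.] piv [532.5 180.2] post [532.5 178.3] along: 231.60841126038096 232.4137075366611 across lips -511.704226495292 -512.6499468917177 -511.48859957765865 -511.1238646761853
85 O from bar [531.8 180.1] piv [530.9 181.1] post [530.9 178.6] along: 225.3441427212197 226.1541311030798 across lips -514.3510672789382 -515.3278625897157 -512.8196401674501 -512.4770296381362
orange bar [ 423.  -343.7]
```

>>> carry_out(
  slide=[
    [0.026,0.299,0],
    [0.026,0.299,-0.2],
    [0.026,0.299,-0.47],
    [0.026,0.299,-0.47],
    [0.026,0.299,-0.47],
    [0.026,0.299,-0.47],
  ],
  dr=[
    [0,0,-0.017],
    [0,0,-0.017],
    [0,0,-0.017],
    [0,0,-0.017],
    [0,0,-0.017],
    [0,0,-0.017],
  ],
  gripper=[28,28,28,28,28,28],
  newtons=10,
)

```text
clock: 2.2
eef_pos: [507.0, 44.4, 234.7]
eef_rot: [3.141, 0.003, -0.107]
wrist_force: [0.0, 0.1, 0.8]
finger_gap: 26.5
finger_force: 0.0
```

```bash
python3 - <<'E'
from h import *
import pickle
np.set_printoptions(precision=1,suppress=True)
m=camera_model("wrist");i=camera("wrist");s=read_state();print(s['eef_pos'],s['eef_rot'],s['finger_gap'])
pickle.dump((m,i),open("w3.pkl","wb"));cv2.imwrite("pics/w3.png",i[:,:,::-1])
print(pix(m,np.array([507.3,45.8,124])))
E
```

```text
[507.8  44.5 236.7] [ 3.1 -0.  -0.1] 26.405585299560364
[319.3 236.3]
```

View pics/w3.png

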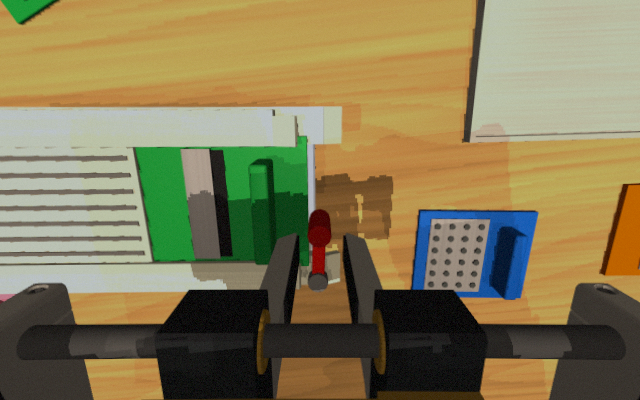

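w3: post centred between the fingers at (319,231) and lined up along the closing direction. Descending and pinching.

>>> carry_out(
  slide=[
    [0.006,0,-0.08],
    [0.006,0,-0.16],
    [0.006,0,-0.16],
    [0.006,0,-0.16],
    [0.006,0,-0.16],
    [0.006,0,-0.16],
    [0.006,0,-0.16],
  ],
  dr=[
    [0,0,0],
    [0,0,0],
    [0,0,0],
    [0,0,0],
    [0,0,0],
    [0,0,0],
    [0,0,0],
  ],
  gripper=[28,28,28,12,12,12,12],
  newtons=10,
)

```text
clock: 2.83
eef_pos: [509.8, 45.6, 197.4]
eef_rot: [-3.141, -0.004, -0.106]
wrist_force: [-0.3, -1.5, 8.8]
finger_gap: 15.8
finger_force: 10.0
```

```bash
python3 - <<'E'
from h import *
np.set_printoptions(precision=3,suppress=True)
s=read_state();print(s['eef_pos'],s['finger_gap'],s['finger_force'])
P=np.array([508.3,45.5]);piv=np.array([458,51.5])
d0=P-piv;print(d0,np.hypot(*d0))
for a in np.arange(.2,2.01,.2):
    c,t=np.cos(-a),np.sin(-a);q=np.array([c*d0[0]-t*d0[1],t*d0[0]+c*d0[1]])-d0
    print(round(a,1),q/250)
E
```

```text
[509.768  45.575 197.397] 15.76178331740307 10.001185834407806
[50.3 -6. ] 50.65658891003224
0.2 [-0.009 -0.039]
0.4 [-0.025 -0.076]
0.6 [-0.049 -0.109]
0.8 [-0.078 -0.137]
1.0 [-0.113 -0.158]
1.2 [-0.151 -0.172]
1.4 [-0.191 -0.178]
1.6 [-0.231 -0.176]
1.8 [-0.27  -0.166]
2.0 [-0.307 -0.149]
```

>>> carry_out(
  slide=[
    [-0.009,-0.039,0.01],
    [-0.025,-0.076,0.01],
    [-0.049,-0.109,0.01],
    [-0.078,-0.137,0.01],
    [-0.113,-0.158,0.01],
    [-0.151,-0.172,0.01],
    [-0.191,-0.178,0.01],
    [-0.231,-0.176,0.01],
    [-0.27,-0.166,0.01],
    [-0.29,-0.158,0.01],
  ],
  dr=[
    [0,0,0],
    [0,0,0],
    [0,0,0],
    [0,0,0],
    [0,0,0],
    [0,0,0],
    [0,0,0],
    [0,0,0],
    [0,0,0],
    [0,0,0],
  ],
  gripper=[12,12,12,12,12,12,12,12,12,12],
)

```text
clock: 3.67
eef_pos: [436.2, 7.3, 198.3]
eef_rot: [-3.138, -0.005, -0.106]
wrist_force: [17.3, 18.2, -5.6]
finger_gap: 21.7
finger_force: 11.7
```

>>> carry_out(
  slide=[
    [0,0,0],
    [0,0,0],
    [0,0,0.16],
    [0,0,0.16],
    [0,0,0.3],
    [0,0,0.3],
  ],
  dr=[
    [0,0,0],
    [0,0,0],
    [0,0,0],
    [0,0,0],
    [0,0,0],
    [0,0,0],
  ],
  gripper=[28,28,28,28,28,28],
)

```text
clock: 4.17
eef_pos: [436.7, 5.9, 277.2]
eef_rot: [3.141, -0.006, -0.106]
wrist_force: [0.5, 0.1, 0.8]
finger_gap: 26.0
finger_force: 0.0
```

```bash
python3 - <<'E'
from h import *
import pickle
np.set_printoptions(precision=1,suppress=True)
m=camera_model("wrist");i=camera("wrist");s=read_state();print(s['eef_pos'])
pickle.dump((m,i),open("w4.pkl","wb"));cv2.imwrite("pics/w4.png",i[:,:,::-1])
E
```

```text
[436.3   5.9 274.9]
```

View pics/w4.png

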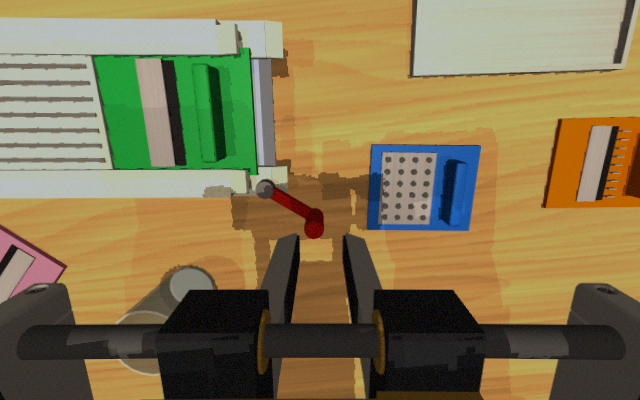

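w4: lever swung open past the straight-out position: pivot (265,188), post top (314,229). Green still sits home, with its bar at (205,113). Next, grasp the green bar.

>>> carry_out(
  slide=[
    [0.348,0.303,0],
    [0.348,0.303,0],
    [0.348,0.303,-0.1],
    [0.348,0.303,-0.1],
    [0.348,0.303,-0.25],
    [0.348,0.303,-0.318],
    [0.348,0.303,-0.318],
    [0.348,0.303,-0.318],
  ],
  dr=[
    [0,0,0],
    [0,0,0],
    [0,0,0],
    [0,0,0],
    [0,0,0],
    [0,0,0],
    [0,0,0],
    [0,0,0],
  ],
  gripper=[40,40,40,40,40,40,40,40],
  newtons=30,
)

```text
clock: 4.88
eef_pos: [522.4, 81.5, 192.0]
eef_rot: [3.141, 0.002, -0.106]
wrist_force: [0.4, 0.8, 0.6]
finger_gap: 37.7
finger_force: 0.0
```

>>> carry_out(
  slide=[
    [0,0,0],
    [0,0,0],
    [0,0,0],
    [0,0,0],
    [0,0,0],
    [0,0,0],
  ],
  dr=[
    [0,0,0],
    [0,0,0],
    [0,0,0],
    [0,0,0],
    [0,0,0],
    [0,0,0],
  ],
  gripper=[20,8,8,8,8,8],
)

```text
clock: 5.38
eef_pos: [523.3, 82.0, 193.4]
eef_rot: [3.141, -0.0, -0.105]
wrist_force: [-2.5, -0.5, 3.2]
finger_gap: 11.5
finger_force: 30.0
```

>>> carry_out(
  slide=[
    [-0.004,-0.04,0],
    [-0.012,-0.12,0],
    [-0.021,-0.2,0],
    [-0.029,-0.28,0],
    [-0.038,-0.36,0],
    [-0.046,-0.44,0],
    [-0.055,-0.52,0],
    [-0.063,-0.6,0],
    [-0.063,-0.6,0],
  ],
  dr=[
    [0,0,0],
    [0,0,0],
    [0,0,0],
    [0,0,0],
    [0,0,0],
    [0,0,0],
    [0,0,0],
    [0,0,0],
    [0,0,0],
  ],
  gripper=[8,8,8,8,8,8,8,8,8],
)

```text
clock: 6.13
eef_pos: [507.0, -71.0, 193.0]
eef_rot: [3.141, 0.0, -0.108]
wrist_force: [-0.1, 0.4, -1.8]
finger_gap: 11.6
finger_force: 30.0
```

```bash
python3 - <<'E'
from h import *
import pickle
np.set_printoptions(precision=1,suppress=True)
m=camera_model("wrist");i=camera("wrist");s=read_state();print(s['eef_pos'],s['eef_rot'],s['wrist_force'],s['moment'])
pickle.dump((m,i),open("w5.pkl","wb"));cv2.imwrite("pics/w5.png",i[:,:,::-1])
E
```

```text
[507.2 -69.6 192.9] [ 3.1  0.  -0.1] [-0.2  0.3 -2. ] [ 0. -0.  0.]
```

View pics/w5.png

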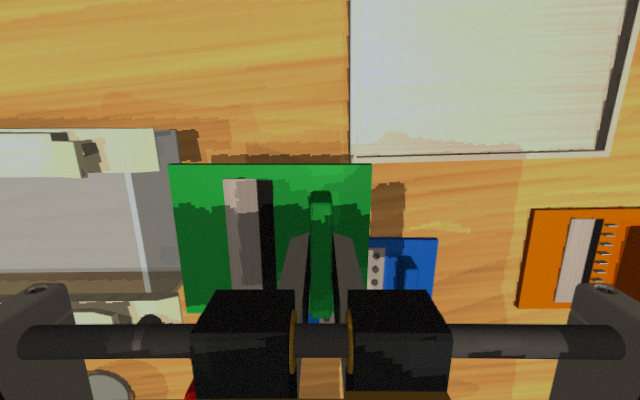

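w5: green is fully out of the grooves and held level at (270,235). Tray is ahead at upper right. Carrying it over.

>>> carry_out(
  slide=[
    [0.1,-0.15,0],
    [0.2,-0.3,0],
    [0.3,-0.45,0],
    [0.4,-0.6,0],
    [0.417,-0.69,0],
    [0.417,-0.69,-0.08],
    [0.417,-0.69,-0.18],
    [0.417,-0.69,-0.26],
    [0.417,-0.69,-0.28],
    [0.417,-0.69,-0.29],
  ],
  dr=[
    [0,0,0.005],
    [0,0,0.005],
    [0,0,0.005],
    [0,0,0.005],
    [0,0,0.005],
    [0,0,0.005],
    [0,0,0.005],
    [0,0,0.005],
    [0,0,0.005],
    [0,0,0.005],
  ],
  gripper=[8,8,8,8,8,8,8,8,8,8],
)

```text
clock: 7.02
eef_pos: [611.6, -239.8, 119.4]
eef_rot: [-3.141, 0.002, -0.074]
wrist_force: [-0.1, -0.5, -0.9]
finger_gap: 11.8
finger_force: 30.0
```

>>> carry_out(
  slide=[
    [0,0,-0.01],
    [0,0,-0.02],
    [0,0,-0.026],
    [0,0,-0.028],
    [0,0,-0.028],
    [0,0,-0.028],
  ],
  dr=[
    [0,0,0],
    [0,0,0],
    [0,0,0],
    [0,0,0],
    [0,0,0],
    [0,0,0],
  ],
  gripper=[8,8,8,8,8,8],
)

```text
clock: 7.52
eef_pos: [611.9, -240.4, 114.1]
eef_rot: [3.141, -0.001, -0.074]
wrist_force: [-0.6, -0.7, -1.9]
finger_gap: 11.9
finger_force: 30.0
```

>>> carry_out(
  slide=[
    [0,0,-0.004],
    [0,0,-0.004],
    [0,0,-0.008],
    [0,0,-0.008],
    [0,0,-0.008],
  ],
  dr=[
    [0,0,0],
    [0,0,0],
    [0,0,0],
    [0,0,0],
    [0,0,0],
  ],
  gripper=[8,8,8,8,8],
)

```text
clock: 7.93
eef_pos: [612.1, -240.5, 113.4]
eef_rot: [3.141, -0.001, -0.074]
wrist_force: [-6.9, 3.4, 14.6]
finger_gap: 11.9
finger_force: 30.0
```

>>> carry_out(
  slide=[
    [0,0,0.004],
    [0,0,0.004],
    [0,0,0.004],
    [0,0,0.004],
    [0,0,0.1],
    [0,0,0.25],
    [0,0,0.4],
    [0,0,0.5],
    [0,0,0.5],
  ],
  dr=[
    [0,0,0],
    [0,0,0],
    [0,0,0],
    [0,0,0],
    [0,0,0],
    [0,0,0],
    [0,0,0],
    [0,0,0],
    [0,0,0],
  ],
  gripper=[20,30,40,40,40,40,40,40,40],
)

```text
clock: 8.68
eef_pos: [613.0, -240.9, 243.0]
eef_rot: [3.138, -0.008, -0.074]
wrist_force: [0.1, -0.2, 0.1]
finger_gap: 37.5
finger_force: 0.0
```

```bash
python3 - <<'E'
from h import *
import pickle
np.set_printoptions(precision=1,suppress=True)
m=camera_model("wrist");i=camera("wrist");s=read_state();print(s['eef_pos'],s['eef_rot'])
pickle.dump((m,i),open("w6.pkl","wb"));cv2.imwrite("pics/w6.png",i[:,:,::-1])
for c in blobs(i,(8,215,100),(20,255,255),300)[0]:
    P=np.array([onz(m,*p[0],6)[:2] for p in cv2.convexHull(c)],np.float32);print("orange",cv2.minAreaRect(P),cv2.boundingRect(c))
for c in blobs(i,(50,100,40),(75,255,255),300)[0]:
    P=np.array([onz(m,*p[0],11)[:2] for p in cv2.convexHull(c)],np.float32);print("green",cv2.minAreaRect(P),cv2.boundingRect(c))
E
```

```text
[ 612.4 -240.6  239.6] [ 3.1 -0.  -0.1]
orange ((391.9151916503906, -272.5016784667969), (45.60062026977539, 23.42424964904785), 85.64427947998047) (341, 358, 38, 17)
orange ((466.9320068359375, -268.84869384765625), (24.55340576171875, 27.861207962036133), 85.62556457519531) (343, 302, 22, 22)
green ((613.7616577148438, -210.21542358398438), (119.73038482666016, 99.29084777832031), 85.68412780761719) (229, 146, 121, 95)
```

View pics/w6.png

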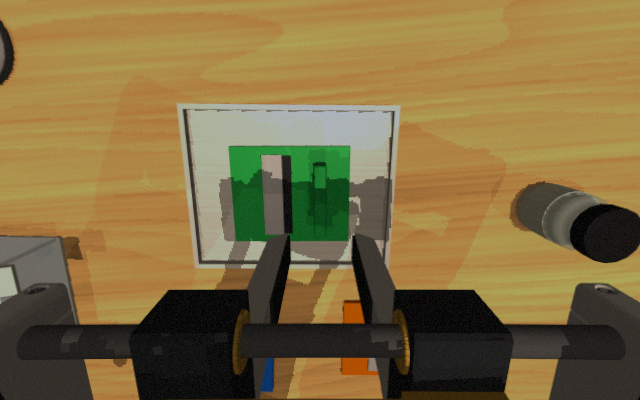

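w6: green lies flat and centred in the tray, plate (229–350, 146–241), 120×99 mm as it should be. Next the orange insert.

>>> carry_out(
  slide=[
    [-0.756,-0.413,0],
    [-0.756,-0.413,0],
    [-0.756,-0.413,0],
    [-0.756,-0.413,0],
    [-0.756,-0.413,0],
    [-0.756,-0.413,0],
    [-0.756,-0.413,-0.2],
    [-0.756,-0.413,-0.35],
    [-0.756,-0.413,-0.47],
    [-0.756,-0.413,-0.514],
  ],
  dr=[
    [0,0,-0.003],
    [0,0,-0.003],
    [0,0,-0.003],
    [0,0,-0.003],
    [0,0,-0.003],
    [0,0,-0.003],
    [0,0,-0.003],
    [0,0,-0.003],
    [0,0,-0.003],
    [0,0,-0.003],
  ],
  gripper=[40,40,40,40,40,40,40,40,40,40],
)

```text
clock: 9.57
eef_pos: [421.2, -341.9, 102.9]
eef_rot: [-3.136, 0.006, -0.093]
wrist_force: [-27.1, 34.4, 107.3]
finger_gap: 37.4
finger_force: 53.7
```

>>> carry_out(
  slide=[
    [0,0,0],
    [0,0,0],
    [0,0,0],
    [0,0,0],
    [0,0,0],
    [0,0,0],
    [0,0,0],
  ],
  dr=[
    [0,0,0],
    [0,0,0],
    [0,0,0],
    [0,0,0],
    [0,0,0],
    [0,0,0],
    [0,0,0],
  ],
  gripper=[40,20,8,8,8,8,8],
)

```text
clock: 10.15
eef_pos: [423.0, -343.7, 108.5]
eef_rot: [3.141, -0.001, -0.093]
wrist_force: [0.7, 0.3, 2.8]
finger_gap: 11.7
finger_force: 30.0
```

>>> carry_out(
  slide=[
    [0,0,0.1],
    [0,0,0.25],
    [0.05,0.1,0.4],
    [0.1,0.25,0.4],
    [0.15,0.4,0.4],
    [0.2,0.55,0.4],
    [0.25,0.7,0.4],
    [0.3,0.85,0.4],
    [0.34,0.95,0.4],
    [0.34,1.0,0.4],
  ],
  dr=[
    [0,0,0],
    [0,0,0],
    [0,0,-0.002],
    [0,0,-0.002],
    [0,0,-0.002],
    [0,0,-0.002],
    [0,0,-0.002],
    [0,0,-0.002],
    [0,0,-0.002],
    [0,0,-0.002],
  ],
  gripper=[8,8,8,8,8,8,8,8,8,8],
)

```text
clock: 10.98
eef_pos: [508.7, -90.8, 208.2]
eef_rot: [-3.141, -0.0, -0.103]
wrist_force: [-0.1, -0.9, -0.9]
finger_gap: 11.6
finger_force: 30.0
```

>>> carry_out(
  slide=[
    [0,0.05,0],
    [0,0.1,-0.02],
    [0,0.1,-0.05],
    [0,0.1,-0.05],
    [0,0.1,-0.05],
  ],
  dr=[
    [0,0,0],
    [0,0,0],
    [0,0,0],
    [0,0,0],
    [0,0,0],
  ],
  gripper=[8,8,8,8,8],
)

```text
clock: 11.4
eef_pos: [507.5, -69.4, 195.0]
eef_rot: [-3.142, 0.001, -0.106]
wrist_force: [-0.5, -0.7, -1.5]
finger_gap: 11.9
finger_force: 30.0
```

```bash
python3 - <<'E'
from h import *
import pickle
np.set_printoptions(precision=2,suppress=True)
m=camera_model("wrist");i=camera("wrist");s=read_state();print(s['eef_pos'],s['eef_rot'])
pickle.dump((m,i),open("w7.pkl","wb"));cv2.imwrite("pics/w7.png",cv2.resize(i[90:340,0:400],None,fx=2,fy=2)[:,:,::-1])
E
```

```text
[507.66 -69.52 195.42] [ 3.14  0.   -0.11]
```

View pics/w7.png

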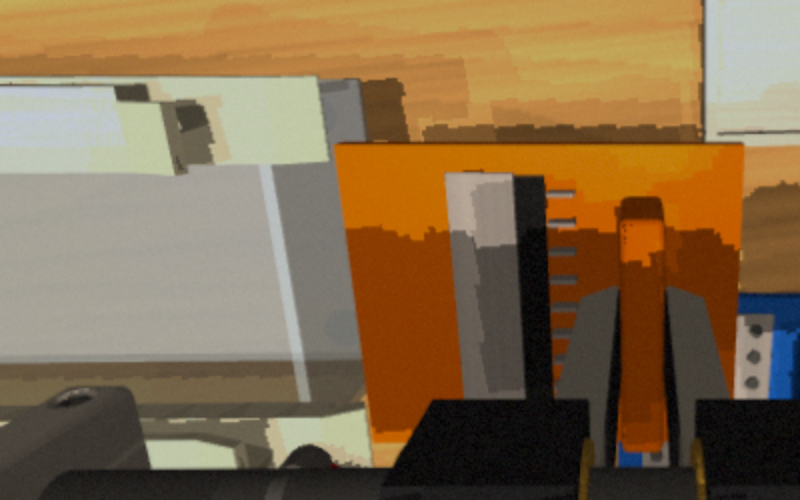

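w7: orange held level in front of the mouth; far plate edge at about row 161, columns 168–371. I compare it with green (w5), which was held at the same place straight from the grooves.

```bash
python3 - <<'E'
from h import *
import pickle
np.set_printoptions(precision=2,suppress=True)
ey=np.array([-.9945,.1045]);ex=np.array([.1045,.9945])
for f,lo,hi,z,tp in (("w5",(50,100,30),(75,255,255),91,(507.2,-69.6)),("w7",(5,190,60),(20,255,255),92.5,(507.66,-69.52))):
    m,i=pickle.load(open(f+".pkl","rb"));k=blobs(i,lo,hi)[1]
    k[:, 395:]=0
    top=[]
    for u in range(185,355,4):
        v=np.flatnonzero(k[130:220,u]);  top.append(onz(m,u,130+v[0]-.5,z)[:2])
    top=np.array(top)
    left=[]
    for v in range(175,285,4):
        u=np.flatnonzero(k[v,140:230]); left.append(onz(m,140+u[0]-.5,v,z)[:2])
    left=np.array(left)
    def fit(P):
        l=cv2.fitLine(P.astype(np.float32),cv2.DIST_HUBER,0,.01,.01).ravel();return np.degrees(np.arctan2(l[1],l[0]))%180,l[2:]
    a,c=fit(top);b,d=fit(left)
    print(f,"far edge yaw",a,"lat centre",(c@ey)+50,"spread",(top@ey).min(),(top@ey).max(),"front yaw",b,"front along",d@ex,"tcp lat",np.array(tp)@ey,"tcp along",np.array(tp)@ex)
E
```

```text
w5 far edge yaw 83.82345 lat centre -511.54184029769897 spread -561.6587137683623 -561.346061305757 front yaw 173.6805 front along 72.50107086277008 tcp lat -511.6836 tcp along -16.214800000000004
w7 far edge yaw 83.91997 lat centre -513.3854028720856 spread -564.5340006150279 -562.6940805138905 front yaw 173.47226 front along 74.32460445213317 tcp lat -512.1327100000001 tcp along -16.087170000000004
```

>>> carry_out(
  slide=[
    [-0.006,0,-0.006],
    [-0.002,0.04,-0.006],
    [0.002,0.08,-0.006],
    [0.006,0.12,-0.006],
    [0.01,0.16,-0.006],
    [0.0145,0.2,-0.006],
    [0.0187,0.239,-0.006],
    [0.0187,0.239,-0.006],
    [0.0187,0.239,-0.006],
  ],
  dr=[
    [0,0,0],
    [0,0,0],
    [0,0,0],
    [0,0,0],
    [0,0,0],
    [0,0,0],
    [0,0,0],
    [0,0,0],
    [0,0,0],
  ],
  gripper=[8,8,8,8,8,8,8,8,8],
)

```text
clock: 12.2
eef_pos: [512.5, -8.3, 194.1]
eef_rot: [3.142, 0.0, -0.104]
wrist_force: [0.1, -0.4, -0.7]
finger_gap: 12.1
finger_force: 30.0
```

```bash
python3 -c "
from cell import *
s=read_state();print(s['eef_pos'],s['eef_rot'],s['wrist_force'],s['moment'])"
```

```text
[512.54453016  -8.3033909  194.11565045] [ 3.14150827e+00  5.14318597e-05 -1.04210317e-01] [ 0.06215791 -0.36103442 -0.70267931] [-0.02098133 -0.0336965  -0.0524938 ]
```

>>> carry_out(
  slide=[
    [0.004,0.04,0],
    [0.0084,0.08,0],
    [0.0125,0.119,0],
    [0.0167,0.159,0],
    [0.021,0.199,0],
    [0.025,0.239,0],
    [0.029,0.278,0],
    [0.0334,0.318,0],
    [0.036,0.342,0],
    [0.036,0.342,0],
  ],
  dr=[
    [0,0,0],
    [0,0,0],
    [0,0,0],
    [0,0,0],
    [0,0,0],
    [0,0,0],
    [0,0,0],
    [0,0,0],
    [0,0,0],
    [0,0,0],
  ],
  gripper=[8,8,8,8,8,8,8,8,8,8],
)

```text
clock: 13.03
eef_pos: [521.6, 77.8, 194.1]
eef_rot: [-3.141, 0.0, -0.104]
wrist_force: [0.6, 1.1, -1.3]
finger_gap: 12.1
finger_force: 30.0
```

>>> carry_out(
  slide=[
    [0.001,0.01,-0.002],
    [0.0015,0.016,-0.002],
    [0.002,0.022,-0.002],
    [0.003,0.028,-0.002],
    [0.003,0.028,-0.002],
  ],
  dr=[
    [0,0,0],
    [0,0,0],
    [0,0,0],
    [0,0,0],
    [0,0,0],
  ],
  gripper=[8,8,8,8,8],
)

```text
clock: 13.45
eef_pos: [522.4, 83.0, 193.8]
eef_rot: [3.14, -0.0, -0.106]
wrist_force: [1.5, -4.7, -1.3]
finger_gap: 12.1
finger_force: 30.0
```

>>> carry_out(
  slide=[
    [0,0.005,-0.002],
    [0.001,0.01,-0.002],
    [0.001,0.014,-0.002],
    [0.001,0.014,-0.002],
    [0.001,0.014,-0.002],
  ],
  dr=[
    [0,0,0],
    [0,0,0],
    [0,0,0],
    [0,0,0],
    [0,0,0],
  ],
  gripper=[8,8,8,8,8],
)

```text
clock: 13.87
eef_pos: [522.6, 83.6, 193.8]
eef_rot: [3.135, -0.0, -0.106]
wrist_force: [-3.8, -32.2, 8.5]
finger_gap: 12.2
finger_force: 30.0
```

>>> carry_out(
  slide=[
    [0,-0.012,0],
    [0,-0.012,0],
    [0,-0.012,0],
    [0,-0.012,0],
    [0,-0.012,0],
    [0,-0.012,0.1],
    [0,-0.012,0.22],
    [0,-0.012,0.33],
    [0,-0.012,0.33],
  ],
  dr=[
    [0,0,0],
    [0,0,0],
    [0,0,0],
    [0,0,0],
    [0,0,0],
    [0,0,0],
    [0,0,0],
    [0,0,0],
    [0,0,0],
  ],
  gripper=[8,8,25,40,40,40,40,40,40],
)

```text
clock: 14.62
eef_pos: [523.6, 84.5, 280.9]
eef_rot: [-3.14, -0.008, -0.105]
wrist_force: [1.4, -0.3, 1.5]
finger_gap: 37.5
finger_force: 0.0
```

>>> carry_out(
  slide=[
    [-0.1,-0.2,0],
    [-0.2,-0.3,0],
    [-0.28,-0.3,0],
    [-0.28,-0.3,0],
    [-0.28,-0.3,0],
  ],
  dr=[
    [0,0,0],
    [0,0,0],
    [0,0,0],
    [0,0,0],
    [0,0,0],
  ],
  gripper=[30,30,30,30,30],
)

```text
clock: 15.03
eef_pos: [452.1, 8.9, 275.9]
eef_rot: [-3.141, -0.001, -0.106]
wrist_force: [0.7, 1.1, 0.2]
finger_gap: 28.1
finger_force: 0.0
```

```bash
python3 - <<'E'
from h import *
import pickle
np.set_printoptions(precision=1,suppress=True)
m=camera_model("wrist");i=camera("wrist");s=read_state();print(s['eef_pos'],s['eef_rot'])
pickle.dump((m,i),open("w8.pkl","wb"));cv2.imwrite("pics/w8.png",i[:,:,::-1])
for lo,hi in (((0,180,50),(4,255,255)),((176,180,50),(180,255,255))):
    for c in blobs(i,lo,hi,40)[0]: print(cv2.boundingRect(c),cv2.contourArea(c))
E
```

```text
[452.8   9.3 275.9] [-3.1 -0.  -0.1]
(276, 203, 53, 53) 845.0
```

View pics/w8.png

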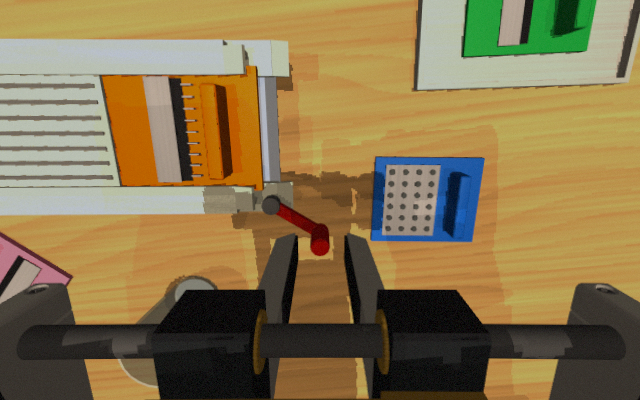

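w8: orange is fully home against the run-out plate, with its bar at (215,132). The lever is still open, pivot (271,204), post top about (320,246), and green is still in the tray at upper right. That was one picture more than the 10 allowed, so I view no more and continue by numbers.

```bash
python3 - <<'E'
from h import *
import pickle
np.set_printoptions(precision=3,suppress=True)
m,i=pickle.load(open("w8.pkl","rb"))
P=onz(m,320,246,124)[:2];v=onz(m,271,204,95)[:2]
piv=np.array([457.7,52.0]);print("post",P,"piv",v,"dist",np.hypot(*(P-v)),np.hypot(*(P-piv)))
ang=lambda d:np.arctan2(d[1],d[0])
base=np.radians(84-90)
th=base-ang(P-piv);print("theta",th)
d=P-piv;d*=50/np.hypot(*d)
print("target",piv+d)
for t in [th,1.8,1.6,1.4,1.2,1.0,.8,.6,.4,.2,0,-.05]:
    a=base-t;q=piv+50*np.array([np.cos(a),np.sin(a)]);print(round(t,2),q,(q-piv-d)/250)
E
```

```text
post [427.901  12.629] piv [458.801  51.974] dist 50.028363700677595 49.37680875854911
theta 2.113967184308095
target [427.525  12.132]
2.11 [427.525  12.132] [-0. -0.]
1.8 [441.312   4.762] [ 0.055 -0.029]
1.6 [451.024   2.448] [ 0.094 -0.039]
1.4 [461.001   2.109] [ 0.134 -0.04 ]
1.2 [470.847   3.76 ] [ 0.173 -0.033]
1.0 [480.169   7.333] [ 0.211 -0.019]
0.8 [488.595  12.687] [0.244 0.002]
0.6 [495.79   19.609] [0.273 0.03 ]
0.4 [501.466  27.822] [0.296 0.063]
0.2 [505.397  36.999] [0.311 0.099]
0 [507.426  46.774] [0.32  0.139]
-0.05 [507.625  49.265] [0.32  0.149]
```

>>> carry_out(
  slide=[
    [-0.098,0.014,0],
    [-0.098,0.014,-0.1],
    [-0.098,0.014,-0.2],
    [-0.098,0.014,-0.28],
    [-0.098,0.014,-0.312],
    [-0.098,0.014,-0.312],
    [-0.098,0.014,-0.312],
    [-0.098,0.014,-0.312],
    [-0.098,0.014,-0.312],
    [-0.098,0.014,-0.312],
  ],
  dr=[
    [0,0,0],
    [0,0,0],
    [0,0,0],
    [0,0,0],
    [0,0,0],
    [0,0,0],
    [0,0,0],
    [0,0,0],
    [0,0,0],
    [0,0,0],
  ],
  gripper=[30,30,30,30,30,30,12,12,12,12],
  newtons=12,
)

```text
clock: 15.92
eef_pos: [428.5, 12.5, 198.6]
eef_rot: [3.142, -0.002, -0.105]
wrist_force: [-0.5, -1.1, 2.9]
finger_gap: 15.7
finger_force: 12.0
```

>>> carry_out(
  slide=[
    [0.028,-0.016,0],
    [0.055,-0.029,0],
    [0.094,-0.039,0],
    [0.134,-0.04,0],
    [0.173,-0.033,0],
    [0.211,-0.019,0],
    [0.244,0.002,0],
    [0.273,0.03,0],
    [0.296,0.063,0],
    [0.296,0.063,0],
  ],
  dr=[
    [0,0,0],
    [0,0,0],
    [0,0,0],
    [0,0,0],
    [0,0,0],
    [0,0,0],
    [0,0,0],
    [0,0,0],
    [0,0,0],
    [0,0,0],
  ],
  gripper=[12,12,12,12,12,12,12,12,12,12],
)

```text
clock: 16.75
eef_pos: [506.0, 26.5, 199.6]
eef_rot: [3.137, -0.012, -0.105]
wrist_force: [27.2, -26.8, -6.5]
finger_gap: 28.2
finger_force: 17.7
```

>>> carry_out(
  slide=[
    [0.008,0.018,0],
    [0.015,0.036,0],
    [0.02,0.056,0],
    [0.024,0.076,0],
    [0.024,0.084,0],
    [0.024,0.084,0],
  ],
  dr=[
    [0,0,0],
    [0,0,0],
    [0,0,0],
    [0,0,0],
    [0,0,0],
    [0,0,0],
  ],
  gripper=[12,12,12,12,12,12],
)

```text
clock: 17.25
eef_pos: [510.1, 48.4, 199.2]
eef_rot: [3.141, -0.006, -0.106]
wrist_force: [0.2, -1.6, 0.9]
finger_gap: 24.7
finger_force: 0.8
```

>>> carry_out(
  slide=[
    [0,0,0],
    [0,0,0],
    [0,0,0],
    [0,0,0],
  ],
  dr=[
    [0,0,0],
    [0,0,0],
    [0,0,0],
    [0,0,0],
  ],
  gripper=[12,12,12,12],
)

```text
clock: 17.58
eef_pos: [509.2, 47.2, 198.7]
eef_rot: [3.138, -0.004, -0.106]
wrist_force: [5.2, -20.5, 3.7]
finger_gap: 15.8
finger_force: 12.0
```

```bash
python3 -c "
from cell import *
s=read_state();print(s['eef_pos'],s['finger_gap'],s['finger_force'],s['wrist_force'])"
```

```text
[509.16724548  47.18086487 198.72628174] 15.812989552923835 12.000534608960152 [  5.17528983 -20.52658302   3.74011519]
```

>>> carry_out(
  slide=[
    [0,-0.006,0],
    [0,-0.006,0],
    [0,-0.006,0],
    [0,-0.006,0],
    [0,-0.006,0.1],
    [0,-0.006,0.22],
    [0,-0.006,0.34],
    [0,-0.006,0.34],
  ],
  dr=[
    [0,0,0],
    [0,0,0],
    [0,0,0],
    [0,0,0],
    [0,0,0],
    [0,0,0],
    [0,0,0],
    [0,0,0],
  ],
  gripper=[12,26,28,28,28,28,28,28],
)

```text
clock: 18.25
eef_pos: [509.1, 48.2, 288.1]
eef_rot: [-3.14, -0.008, -0.105]
wrist_force: [-0.0, -0.5, 0.9]
finger_gap: 26.5
finger_force: 0.0
```

>>> carry_out(
  slide=[
    [-0.1,-0.1,0.1],
    [-0.1,-0.3,0.2],
    [-0.1,-0.3,0.2],
    [-0.1,-0.3,0.2],
    [-0.1,-0.3,0.2],
  ],
  dr=[
    [0,0,0],
    [0,0,0],
    [0,0,0],
    [0,0,0],
    [0,0,0],
  ],
  gripper=[28,28,28,28,28],
)

```text
clock: 18.67
eef_pos: [482.9, -27.2, 332.4]
eef_rot: [-3.141, 0.0, -0.107]
wrist_force: [-0.6, 0.8, -0.9]
finger_gap: 26.4
finger_force: 0.0
```

```bash
python3 - <<'E'
from h import *
np.set_printoptions(precision=1,suppress=True)
m=camera_model("wrist");i=camera("wrist");s=read_state();print(s['eef_pos'])
cv2.imwrite("pics/w9.png",i[:,:,::-1])
print("expect post px",pix(m,np.array([507.4,46.8,124])),"pivot",pix(m,np.array([457.7,52,95])))
for n,lo,hi,z in (("red",(0,180,50),(4,255,255),124),("orange",(5,190,60),(20,255,255),91),("green",(50,100,40),(75,255,255),11),("blue",(100,150,60),(125,255,255),6)):
    for c in blobs(i,lo,hi,150)[0]:
        P=np.array([onz(m,*p[0],z)[:2] for p in cv2.convexHull(c)],np.float32);r=cv2.minAreaRect(P);print(n,cv2.boundingRect(c),np.array(r[0]),np.array(r[1]),r[2])
h=cv2.cvtColor(i,cv2.COLOR_RGB2HSV);k=cv2.inRange(h,(0,180,50),(4,255,255))
for v in range(100,300,8):
    u=np.flatnonzero(k[v]); 
    if len(u):print(v,u.min(),u.max())
E
```

```text
[482.9 -26.6 331.9]
expect post px [239.7 180.8] pivot [249.8 220.9]
red (233, 168, 23, 48) [496.9  44.8] [20.3 45.7] 79.14187622070312
orange (113, 112, 132, 97) [526.2 112.4] [121.5  98.5] 84.65731811523438
green (412, 0, 114, 96) [ 613.1 -209.6] [121.2  99.7] 85.94078063964844
green (6, 0, 73, 32) [694.3 258.7] [77.6 30.3] 84.7868423461914
blue (341, 177, 93, 71) [ 419.5 -108.2] [119.1  99.2] 83.1546401977539
172 240 254
180 233 252
188 238 253
196 244 253
204 244 254
212 245 254
```

The numbers agree. Orange is centred at (526.2,112.4), where green was when home. The lever post is at its closed spot, green is flat in the tray, and blue has not moved.

```bash
python3 -c "
from cell import *
print(sign_off())"
```

```text
the job is handed in; nothing more can be done
None
```

I handed in the finished changeover at about 19 s: green lies flat in the tray, orange is fully home and the lever is closed behind it; I viewed 11 pictures instead of the allowed 10, and the wrist force read 107 N (limit 120 N) as the gripper came down on orange.

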